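# Shut the bearing washer and hold its drive knob down

### The job

Start the bearing washer: first slide the flat aluminium cover along its track, by its round post, until it is fully shut over the tray of bearings. Then pick up the loose red-and-black knob, turn it so the flat in its bore matches the flat of the D-shaft on the washer's drive box, push it fully home on the shaft and press knob and shaft right down against the spring. Finish still gripping the knob and keeping it pressed down (do not let go), with the cover shut and the other things on the cart left where they are.

Things in the scene. Friction and masses are not known exactly. Their poses are not given: they have to be found in the camera images.
- washer: bearing washer, fixed; place and yaw vary. Base 130 (x) x 320 (y) x 8, origin on the cart top under the middle of the track. Rails along its y at x = +-55, y -105 to 105, 52 tall with guide lips. Blue bearing tray between them, y -105 to 0. Grey drive box 90 x 90 centred at x 0, y -160, flat deck 45 above the cart top, D-shaft at its centre.
- cover (a joint): slide of the cover, m: 0 fully shut (over the tray), 0.100 fully open; opens along the washer's +y. Stays where it is left; moving it takes about 2 N. End stop at each end.
- cover_post (a point): top centre of the round steel post (16 diameter, 42 tall) in the middle of the flat cover plate (106 x 104 x 5, top 49 above the cart top); post top 91 above the cart top. Shut, the post stands at x 0, y -50 in the washer's frame. Axes parallel to the washer's.
- plunger (a joint): how far the D-shaft is pressed down, m: 0 up, 0.006 fully down at the stop. Spring: starts to move at 3 N, fully down at 12 N; springs back when released.
- shaft_tip (a point): centre (round's axis) of the D-shaft's top. Shaft 15 diameter, one flat 3.5 from the axis, top edge chamfered 2.5; top 26 above the deck (71 above the cart top) when up. +x points out square to the flat, z up; a white line on the black 54 disc at its foot points the same way. Turns only stiffly (0.25 N m), so it stays at the angle found.
- knob: loose knob standing bore-down on the cart top, 56 to 98 g; origin on its axis at the underside. Black skirt 42 diameter, 20 tall; red grip bar on it 40 long (knob's x) x 14 wide, 20 to 44 above the underside. White line on the bar's top from the middle to the +x end. D-bore in the underside: 17.5 diameter, 16 deep, flat 4.75 from the axis on the +x side.
- knob_seat (a point): blind end of the knob's bore, on its axis, 16 above the underside; meets shaft_tip when home. Axes as the knob's. Goes on only with the knob's +x along shaft_tip's +x (about +-0.15 rad). Home, the skirt is 10 above the deck with the shaft up, 4 with it fully down.
- bowl: grey ceramic bowl, 100 across, 45 tall, on the cart top; it stands to one side of the washer, the knob to the other; leave it alone. Origin at the middle of its underside.
- pick: orange shield pick lying near the robot, about 140 long, 14 thick; leave it alone. Origin at the middle of its underside.
- spacers: brass axle spacers stacked on a 34 x 34 wooden foot near the robot, 54 tall; leave it alone. Origin at the middle of its underside.
- skate_plate: purple aluminium skate plate lying behind the washer, about 230 x 84 x 22; leave it alone. Origin at the middle of its underside.
- wheel: yellow skate wheel lying flat at the back right, 58 across, 32 tall; leave it alone. Origin at the middle of its underside.
- degreaser: white closed bottle with red cap at the back left, 60 across, 150 tall; leave it alone. Origin at the middle of its underside.
Mind the look-alikes: they are no part of the job. Leave any pink look-alike of the knob alone.

How it is judged:
By the outcome, as a careful person would: the job done as asked, in the order asked, and still so for the second after the job is handed in, while the arm keeps its last pose, push and grip.
It also fails if it takes over 46 s, if anything falls off the work surface, if the arm or the gripper's body presses on something with over 40 N, if the wrist force passes 120 N, or if a joint passes its speed limit or range.

### The arm

A 7-joint arm with a two-finger parallel gripper is mounted at the origin on the work surface. World frame = base frame: x ahead of the robot, y to its left, z up, the work surface at z = 0. Lengths are in m, angles in rad, forces in N, time in s.
With the tool pointing down it reaches from about 0.4 to 0.85 m from the base axis. Payload 10.4 kg.
Tool frame: the origin (TCP) lies on the centre line of the jaws, within the pads' length; the fingertips stand 17 mm ahead of it and the grasp point (between the pads) lies 2 mm behind it; z points along the fingers, y is the line along which they close (so a half turn about z gives the same grasp; the last joint's range is limited). The gripper opens to 85 mm and grips with 20 to 120 N. Pads are 22 mm wide; open, the fingers measure 114 mm over their backs; the gripper's body (76 mm by 85 mm) begins 54 mm behind the grasp point. The pads swing forward as they close: fully open they stand 13 mm farther back than shut.
Start: joints at [-1.322, 0.332, -0.065, 1.46, 0.022, 1.35, -0.088], TCP at [0.168, 0.602, 0.248] pointing down, gripper open.
Joint ranges: [-2.6, 2.6], [-0.5, 2.12], [-1.47, 1.34], [0.16, 2.42], [-1.27, 4.41], [0.06, 2.06], [-2.6, 2.6]. Speed limits (rad/s): [2.22, 2.22, 2.79, 2.79, 3.14, 3.14, 3.14].

### API

Orientations are given as a unit quaternion [x, y, z, w].
In Python, from workcell import get_obs, optics, job gives the robot as it stands. The module is installed in compiled form; this text tells all that it offers.
- The arm moves only by the tool send_rows, never from a script. Its argument "plan" is a list that holds one entry, the list of rows, each a list of 7 numbers: the turn, a rotation vector about the tool's x, y, z in units of 1.5 rad (1.0 is 1.5 rad), then the shift along the tool's x, y, z in units of 20 cm (1.0 is 20 cm), then the opening, from 0 (shut) to 1 (fully open). A call has 1 to 20 rows; each row shifts and turns the commanded pose from where the row before left it, along the tool's axes as they then stand; what a row does not reach is not made up. A row lasts 1/12 s, in which the tool goes at most 41.7 mm and 7.16 degrees, less where a joint would pass 70% of its speed; a pose out of reach is approached as far as the arm can. A call with a number of a shift or a turn outside -1 to 1 is refused whole. A call with a gripper value outside its range is refused whole. The fingers move at their own pace and stop on an object; "squeeze" is the grip in N (left out, the last holds). Time passes only in rows, so rows that do not move let the fingers close. It gives the time, the measured TCP pose, the force, the opening and the grip force at its end, in the units of the state.
- get_obs(): the state, without advancing time (a new reading comes with each control period).
- optics.camera(name): name is "scene" or "top" or "wrist"; returns the picture (420x560x3 uint8, red, green, blue); there is no depth.
- optics.get_calibration(name): a dict with "intrinsics" (3x3 intrinsics, pixels), "distortion" ([k1, k2, p1, p2, k3] as OpenCV has them; the pictures are not rectified), "world_from_camera" (4x4, takes a point from camera to world coordinates); the wrist camera has in their place "T_tool_cam" (4x4, takes a point from camera to tool coordinates, whose origin is the TCP and whose axes are the flange's). Camera axes: x right, y up, looking along -z (the intrinsics and any distortion apply to the point x, -y, -z); pixel columns grow to the right and rows downward; lengths in m; the calibration is good to about 2 mm. A picture is of the moment at which its call begins: read the wrist's pose just before it. get_calibration takes no time and is no camera call.
- job.hand_in(): hands the job in; it is judged then, once.
The state is a dict: "clock": time; "joint_pos": joint angles; "joint_velocities": joint speeds; "tau": joint torques, N m; "position": TCP position; "ee_rot": TCP orientation; "ft_force": force on the tool from outside, world axes, zero at the start; "torque": the same for the moment, N m; "grip_width": opening from 0.0 (shut) to 1.0 (fully open); "grasp_force": force on a finger pad.
Only numpy, scipy, OpenCV 4.12 (cv2) and the standard library are available. Lean on these libraries where they do the work, as an engineer would, in place of code of your own. Each camera call takes 0.05 s, during which the arm holds its last target. There are 200 camera calls.

## Working session

There is one attempt and no reset: what is moved stays moved. The work goes in short steps, Python scripts to look and compute and a tool call to move; the robot and the scene stay as the last step left them, time stands still between calls to the robot, and variables do not carry over. Pictures are saved under pics/ and viewed, at most 10 in all, crops included, and the job is handed in when it is done.

Besides the shell and the picture viewer there is one more tool, called after "Call:" as name([rows], argument=value, ...), one row to a line, values as JSON. send_rows: Moves the arm, as the interface text tells. Its arguments: {"type":"object","properties":{"plan":{"type":"array"},"squeeze":{"type":"number"}},"required":["plan"]}

```bash
mkdir -p pics; python3 - <<'E'
from workcell import get_obs, optics
import cv2,numpy as np
o=get_obs(); print({k:np.round(v,4).tolist() for k,v in o.items()})
ims=[]
for n in("scene","top"):
    im=optics.camera(n); np.save(n+'.npy',im); cv2.imwrite(f'pics/{n}0.png',im[:,:,::-1])
    c=optics.get_calibration(n); print(n,{k:np.round(v,4).tolist() for k,v in c.items()})
print({k:np.round(v,4).tolist() for k,v in optics.get_calibration("wrist").items()})
E
```

```text
{'clock': 0.0, 'joint_pos': [-1.3216, 0.3329, -0.0647, 1.4609, 0.0216, 1.3499, -0.0884], 'joint_velocities': [0.0014, 0.0029, -0.001, -0.0004, -0.002, -0.0008, 0.0001], 'tau': [0.0001, -62.5434, 0.0493, -39.1616, 0.0163, 0.0096, -0.0], 'position': [0.1677, 0.6017, 0.2475], 'ee_rot': [0.1355, 0.9908, -0.0007, -0.0001], 'ft_force': [-0.8848, 0.637, -0.2438], 'torque': [0.0075, -0.0276, -0.001], 'grasp_force': 0.0, 'grip_width': 1.002}
scene {'intrinsics': [[520.5231, 0.0, 276.2234], [0.0, 520.5231, 202.5628], [0.0, 0.0, 1.0]], 'distortion': [0.045, 0.0, 0.0, 0.0, 0.0], 'world_from_camera': [[0.3765, -0.5391, 0.7534, 1.64], [0.9263, 0.2347, -0.2949, -0.4194], [-0.0178, 0.8089, 0.5877, 0.9023], [0.0, 0.0, 0.0, 1.0]]}
top {'intrinsics': [[491.2854, 0.0, 275.5763], [0.0, 491.2854, 212.7014], [0.0, 0.0, 1.0]], 'distortion': [-0.1152, 0.0, 0.0, 0.0, 0.0], 'world_from_camera': [[-0.0224, 0.993, -0.1159, 0.4724], [-0.9997, -0.0228, -0.002, -0.0159], [-0.0046, 0.1158, 0.9933, 1.1939], [0.0, 0.0, 0.0, 1.0]]}
{'intrinsics': [[290.8518, 0.0, 281.8935], [0.0, 290.8518, 212.9724], [0.0, 0.0, 1.0]], 'distortion': [0.0049, 0.0, 0.0, 0.0, 0.0], 'T_tool_cam': [[-0.0002, 0.9481, 0.3179, 0.0809], [1.0, 0.0002, 0.0001, 0.0009], [0.0001, 0.3179, -0.9481, -0.1248], [0.0, 0.0, 0.0, 1.0]]}
```

View pics/scene0.png

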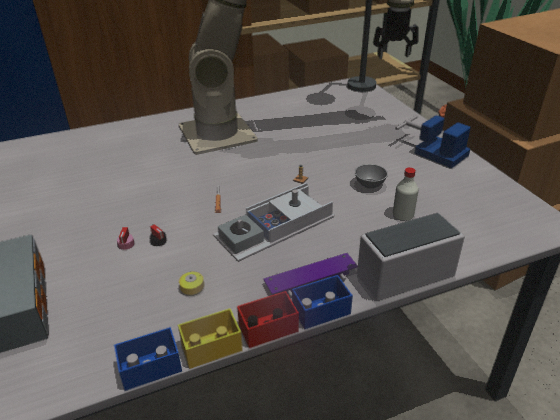

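View pics/top0.png

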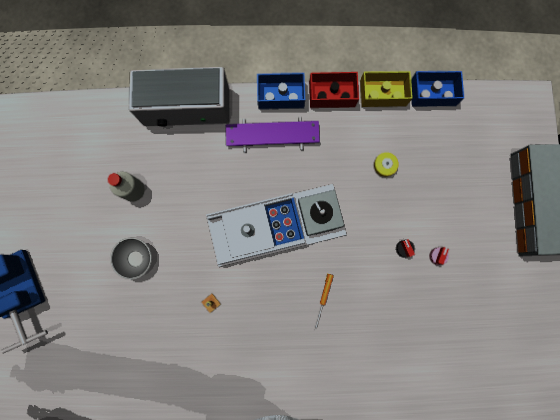

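The black-skirted knob is at top (405,248), scene (157,235). The pink-skirted look-alike is at top (439,256), scene (125,238). The post is at top (247,229), the D-shaft at (321,211). I'll confirm with a crop and measure.

```bash
cat > h.py <<'E'
import numpy as np,cv2
from workcell import get_obs,optics
from scipy.spatial.transform import Rotation as R
def pose(o):
    T=np.eye(4);T[:3,:3]=R.from_quat(o['ee_rot']).as_matrix();T[:3,3]=o['position'];return T
def wfc(n,o=None):
    c=optics.get_calibration(n)
    return c,(pose(o)@np.array(c['T_tool_cam']) if n=='wrist' else np.array(c['world_from_camera']))
def rays(n,px,o=None):
    c,W=wfc(n,o)
    u=cv2.undistortPoints(np.array(px,float).reshape(-1,1,2),np.array(c['intrinsics']),np.array(c['distortion'])).reshape(-1,2)
    d=np.c_[u[:,0],-u[:,1],-np.ones(len(u))]@W[:3,:3].T
    return W[:3,3],d
def onz(n,px,z,o=None):
    p,d=rays(n,px,o); return p+d*((z-p[2])/d[:,2])[:,None]
def two(n1,p1,n2,p2):
    a,d=rays(n1,[p1]);b,e=rays(n2,[p2]);d=d[0];e=e[0]
    s=np.linalg.lstsq(np.c_[d,-e],b-a,rcond=None)[0]
    return (a+s[0]*d+b+s[1]*e)/2,np.linalg.norm(a+s[0]*d-b-s[1]*e)
E
python3 - <<'E'
from h import *
t=np.load('top.npy');s=np.load('scene.npy')
hsv=cv2.cvtColor(t,cv2.COLOR_RGB2HSV)
# red bars
m=(((hsv[:,:,0]<8)|(hsv[:,:,0]>172))&(hsv[:,:,1]>150)&(hsv[:,:,2]>90)).astype(np.uint8)
m[:225]=0;m[270:]=0;m[:,:380]=0;m[:,460:]=0
n,l,st,ce=cv2.connectedComponentsWithStats(m)
for i in range(1,n):
    if st[i,4]>15:
        ys,xs=np.where(l==i);r=cv2.minAreaRect(np.c_[xs,ys].astype(np.float32));print('red',ce[i],st[i,4],r)
        print(onz('top',[ce[i]],.044),onz('top',cv2.boxPoints(r),.044)[:,:2].round(4).tolist())
print('post2', two('top',(246,229),'scene',(294.5,193)))
print('post top z.091',onz('top',[(246,229)],.091)); print('shaft',onz('top',[(321,211)],.071), two('top',(321,211),'scene',(240,227)))
a=cv2.resize(t[175:275,200:360],None,fx=5,fy=5,interpolation=cv2.INTER_CUBIC)[:, :800]
b=cv2.resize(t[228:275,385:465],None,fx=2.1*1.2,fy=2.1*1.2,interpolation=cv2.INTER_CUBIC)
a=cv2.resize(t[180:275,200:460],None,fx=3.07,fy=3.07,interpolation=cv2.INTER_CUBIC)
b=cv2.resize(s[185:255,110:340],None,fx=3.47,fy=3.47,interpolation=cv2.INTER_CUBIC)
c=np.vstack([a[:,:798],b[:,:798]]);print(a.shape,b.shape,c.shape);cv2.imwrite('pics/crop1.png',c[:600,:,::-1])
E
```

```text
red [408.83561644 248.57534247] 73 ((408.494873046875, 247.61343383789062), (16.550142288208008, 5.4828691482543945), 66.03751373291016)
[[ 0.51429762 -0.32551407  0.044     ]] [[0.5321, -0.3115], [0.5371, -0.3238], [0.501, -0.3381], [0.4961, -0.3259]]
red [442.43478261 256.68115942] 69 ((442.9000244140625, 255.80001831054688), (5.375871658325195, 15.495159149169922), 18.43494987487793)
[[ 0.49290745 -0.40542563  0.044     ]] [[0.48, -0.3937], [0.5143, -0.4075], [0.5099, -0.4197], [0.4756, -0.4059]]
post2 (array([0.56659793, 0.05478663, 0.08173608]), np.float64(0.0010165069527801334))
post top z.091 [[0.56563526 0.05372395 0.091     ]]
shaft [[ 0.60494331 -0.1183831   0.071     ]] (array([ 0.60786343, -0.11981623,  0.04808023]), np.float64(0.0013827972096880378))
(292, 798, 3) (243, 798, 3) (535, 798, 3)
```

View pics/crop1.png

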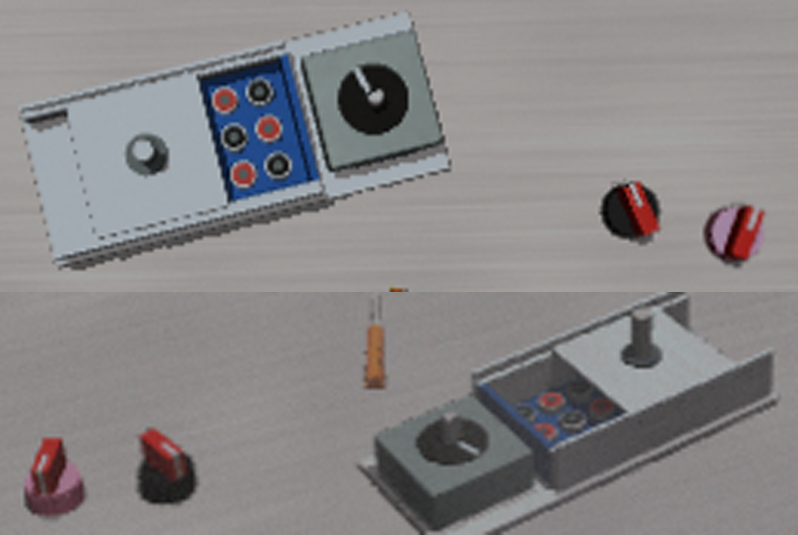

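The crop confirms it. The left knob (top 405,248) has the black skirt and is the one meant; the right one (439,256) has a pink skirt, so I leave it alone. The cover is about 67 mm open and washer yaw is about 12.7°. Moving over the post now.

Call:
send_rows([
  [[0, 0, 0, -0.147, -0.117, 0.0, 1], [0, 0, 0, -0.147, -0.117, 0.0, 1], [0, 0, 0, -0.147, -0.117, 0.0, 1], [0, 0, 0, -0.147, -0.117, 0.0, 1], [0, 0, 0, -0.147, -0.117, 0.0, 1], [0, 0, 0, -0.147, -0.117, 0.0, 1], [0, 0, 0, -0.147, -0.117, 0.0, 1], [0, 0, 0, -0.147, -0.117, 0.0, 1], [0, 0, 0, -0.147, -0.117, 0.0, 1], [0, 0, 0, -0.147, -0.117, 0.0, 1], [0, 0, 0, -0.147, -0.117, 0.0, 1], [0, 0, 0, -0.147, -0.117, 0.0, 1], [0, 0, 0, -0.147, -0.117, 0.02, 1], [0, 0, 0, -0.147, -0.117, 0.02, 1], [0, 0, 0, -0.147, -0.117, 0.03, 1], [0, 0, 0, -0.147, -0.117, 0.03, 1], [0, 0, 0, -0.147, -0.117, 0.03, 1], [0, 0, 0, -0.147, -0.117, 0.03, 1]],
], squeeze=40)

```text
clock: 1.6
position: [0.5651, 0.0526, 0.2159]
ee_rot: [0.135, 0.991, 0.0, -0.0]
ft_force: [-0.1, 0.5, -0.6]
grip_width: 1.0
grasp_force: 0.0
```

Call:
send_rows([
  [[0, 0, -0.066, 0, 0, 0, 1], [0, 0, -0.066, 0, 0, 0, 1], [0, 0, -0.066, 0, 0, 0, 1], [0, 0, -0.066, 0, 0, 0, 1], [0, 0, -0.065, 0, 0, 0, 1], [0, 0, 0, 0, 0, 0, 1], [0, 0, 0, 0, 0, 0, 1]],
])

```text
clock: 2.18
position: [0.5643, 0.0542, 0.2161]
ee_rot: [-0.109, 0.994, 0.0, -0.0]
ft_force: [-0.2, -0.3, 0.5]
grip_width: 0.999
grasp_force: 0.0
```

```bash
python3 - <<'E'
from h import *
o=get_obs();im=optics.camera('wrist');np.save('w1.npy',im);np.save('w1o.npy',o,allow_pickle=True)
print(o['clock'],o['position'],o['ee_rot'],o['ft_force'],R.from_quat(o['ee_rot']).as_matrix().round(3).tolist(),np.round(o['joint_pos'],2))
cv2.imwrite('pics/w1.png',im[:,:,::-1])
E
```

```text
2.1833 [0.56432019 0.05418214 0.21606256] [-1.09066971e-01  9.94034375e-01  5.02595042e-05 -2.32116842e-04] [-0.16598166 -0.2752106   0.51061151] [[-0.976, -0.217, -0.0], [-0.217, 0.976, 0.0], [0.0, 0.0, -1.0]] [-0.52  0.23  0.4   1.68 -0.09  1.25  1.69]
```

View pics/w1.png

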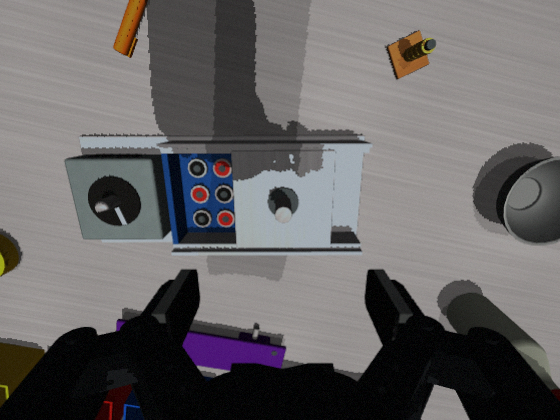

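The wrist view shows the post top at about (284,214), the shaft tip at about (101,208), and the disc line running from about (117,208) to (124,223). Measuring these.

```bash
python3 - <<'E'
from h import *
im=np.load('w1.npy');o=np.load('w1o.npy',allow_pickle=True).item()
M=pose(o)[:3,:3]
post=onz('wrist',[(284,214)],.091,o)[0];tip=onz('wrist',[(101,208)],.071,o)[0]
g=cv2.cvtColor(im,cv2.COLOR_RGB2GRAY)
# black disc
roi=np.zeros_like(g);roi[160:240,75:155]=1
m=((g<45)&(roi>0)).astype(np.uint8);m=cv2.morphologyEx(m,cv2.MORPH_CLOSE,np.ones((9,9)))
c=max(cv2.findContours(m,0,1)[0],key=cv2.contourArea);h=cv2.convexHull(c);e=cv2.fitEllipse(h);print(e)
disc=onz('wrist',[e[0]],.048,o)[0]
w=((g>130)&(roi>0)&(cv2.erode(cv2.fillConvexPoly(np.zeros_like(g),h,1),np.ones((3,3)))>0)).astype(np.uint8)
n,l,st,ce=cv2.connectedComponentsWithStats(w)
for i in range(1,n):
    if st[i,4]>5:
        ys,xs=np.where(l==i);P=onz('wrist',np.c_[xs,ys],.047,o)[:,:2];q=P-P.mean(0);u=np.linalg.svd(q)[2][0]
        print(ce[i],st[i],'ang',np.degrees(np.arctan2(u[1],u[0])),'from disc',np.degrees(np.arctan2(*(P.mean(0)-disc[:2])[::-1])))
print('post',post,'tip',tip,'disc',disc)
d=post-disc;print('dist',np.hypot(*d[:2]),'yaw',np.degrees(np.arctan2(d[1],d[0]))-90)
d=post-tip;print('dist',np.hypot(*d[:2]),'yaw',np.degrees(np.arctan2(d[1],d[0]))-90)
print('disc pts', onz('wrist',h.reshape(-1,2),.048,o)[:,:2].ptp(0) if hasattr(np.ndarray,'ptp') else np.ptp(onz('wrist',h.reshape(-1,2),.048,o)[:,:2],axis=0))
# washer yaw from rail lips: outer bottom edge ends
for a,b,z in [((172,249),(361,253),.052),((66,158),(83,241),.045),((83,241),(160,241),.045)]:
    P=onz('wrist',[a,b],z,o);v=P[1]-P[0];print('edge',np.degrees(np.arctan2(v[1],v[0])),np.hypot(*v[:2]))
print('post err tool x,y',M.T@(post-o['position']))
E
```

```text
((114.01022338867188, 200.21742248535156), (46.00779342651367, 54.893280029296875), 123.7505111694336)
[100.2295082  207.14754098] [ 95 204  12   7  61] ang 111.97839317367698 from disc -51.900891090592175
[120. 215.] [115 207  11  17  69] ang 28.8817576204383 from disc 21.95146128464511
post [0.56777498 0.05727721 0.091     ] tip [ 0.60681389 -0.1158947   0.071     ] disc [ 0.60552874 -0.11591459  0.048     ]
dist 0.17725897519597444 yaw 12.29742531920354
dist 0.17751773867470427 yaw 12.704074836499004Traceback (most recent call last):
  File "<stdin>", line 20, in <module>
AttributeError: `ptp` was removed from the ndarray class in NumPy 2.0. Use np.ptp(arr, ...) instead.
```

Yaw is about 12.5°, the slide about 67.5 mm, and shaft +x about 29°. Both views agree to about 2 mm. Now descending and gripping the post.

Call:
send_rows([
  [[0, 0, 0, -0.015, 0.006, 0.139, 1], [0, 0, 0, 0, 0, 0.139, 1], [0, 0, 0, 0, 0, 0.139, 1], [0, 0, 0, 0, 0, 0.139, 1], [0, 0, 0, 0, 0, 0.139, 1], [0, 0, 0, 0, 0, 0, 0.1], [0, 0, 0, 0, 0, 0, 0.1], [0, 0, 0, 0, 0, 0, 0.1], [0, 0, 0, 0, 0, 0, 0.1], [0, 0, 0, 0, 0, 0, 0.1], [0, 0, 0, 0, 0, 0, 0.1], [0, 0, 0, 0, 0, 0, 0.1], [0, 0, 0, 0, 0, 0, 0.1]],
], squeeze=30)

```text
clock: 3.32
position: [0.568, 0.0563, 0.0788]
ee_rot: [-0.11, 0.994, 0.0, 0.001]
ft_force: [-1.4, -0.8, 6.8]
grip_width: 0.174
grasp_force: 29.1
```

Call:
send_rows([
  [[0, 0, 0, 0, -0.055, 0, 0.1], [0, 0, 0, 0, -0.055, 0, 0.1], [0, 0, 0, 0, -0.055, 0, 0.1], [0, 0, 0, 0, -0.055, 0, 0.1], [0, 0, 0, 0, -0.055, 0, 0.1], [0, 0, 0, 0, -0.045, 0, 0.1], [0, 0, 0, 0, 0, 0, 0.1], [0, 0, 0, 0, 0, 0, 0.1]],
])

```text
clock: 3.98
position: [0.5822, -0.0071, 0.0788]
ee_rot: [-0.11, 0.994, -0.0, 0.001]
ft_force: [-1.0, -2.3, 8.6]
grip_width: 0.175
grasp_force: 30.3
```

Call:
send_rows([
  [[0, 0, 0, 0, -0.01, 0, 0.1], [0, 0, 0, 0, -0.01, 0, 0.1], [0, 0, 0, 0, -0.01, 0, 0.1], [0, 0, 0, 0, 0, 0, 0.1]],
])

```text
clock: 4.32
position: [0.583, -0.0106, 0.0788]
ee_rot: [-0.111, 0.994, 0.001, 0.001]
ft_force: [-3.5, 3.0, 11.0]
grip_width: 0.176
grasp_force: 30.6
```

Call:
send_rows([
  [[0, 0, 0, 0, -0.015, 0, 0.1], [0, 0, 0, 0, -0.015, 0, 0.1], [0, 0, 0, 0, 0, 0, 0.1], [0, 0, 0, 0, 0, 0, 0.1]],
])

```text
clock: 4.65
position: [0.5831, -0.0108, 0.0787]
ee_rot: [-0.113, 0.994, 0.004, -0.001]
ft_force: [-12.8, 20.1, 18.4]
grip_width: 0.176
grasp_force: 32.0
```

The cover is at its end stop: it moved 68.7 mm and the reaction force rose. Releasing, rising and heading to the knob.

Call:
send_rows([
  [[0, 0, 0, 0, 0.015, 0, 0.1], [0, 0, 0, 0, 0, 0, 0.6], [0, 0, 0, 0, 0, 0, 1], [0, 0, 0, 0, 0, 0, 1], [0, 0, 0, 0, 0, 0, 1], [0, 0, 0, 0, 0, 0, 1], [0, 0, 0, 0, 0, -0.19, 1], [0, 0, 0, 0, 0, -0.19, 1], [0, 0, 0, 0, 0, -0.19, 1], [0, 0, 0, 0, 0, -0.19, 1]],
])

```text
clock: 5.48
position: [0.5828, -0.0156, 0.2309]
ee_rot: [-0.11, 0.994, -0.0, -0.0]
ft_force: [0.8, 0.8, -0.2]
grip_width: 0.999
grasp_force: 0.0
```

Call:
send_rows([
  [[0, 0, 0, 0.074, -0.162, 0, 1], [0, 0, 0, 0.074, -0.162, 0, 1], [0, 0, 0, 0.074, -0.162, 0, 1], [0, 0, 0, 0.074, -0.162, 0, 1], [0, 0, 0, 0.074, -0.162, 0, 1], [0, 0, 0, 0.074, -0.162, 0, 1], [0, 0, 0, 0.074, -0.162, 0, 1], [0, 0, 0, 0.074, -0.162, 0, 1], [0, 0, 0, 0.074, -0.162, 0, 1], [0, 0, -0.053, 0, 0, 0.1, 1], [0, 0, -0.053, 0, 0, 0.1, 1], [0, 0, 0, 0, 0, 0, 1], [0, 0, 0, 0, 0, 0, 1]],
])

```text
clock: 6.57
position: [0.5168, -0.3287, 0.1887]
ee_rot: [-0.188, 0.982, 0.001, -0.001]
ft_force: [0.3, -1.0, 1.2]
grip_width: 0.998
grasp_force: 0.0
```

```bash
python3 - <<'E'
from h import *
o=get_obs();im=optics.camera('wrist');np.save('w2.npy',im);np.save('w2o.npy',o,allow_pickle=True)
print(o['clock'],o['position'],R.from_quat(o['ee_rot']).as_matrix().round(3).tolist(),np.round(o['joint_pos'],2))
cv2.imwrite('pics/w2.png',im[:,:,::-1])
# cover check from top (post)
t=optics.camera('top');np.save('top2.npy',t)
hsv=cv2.cvtColor(im,cv2.COLOR_RGB2HSV)
m=(((hsv[:,:,0]<8)|(hsv[:,:,0]>172))&(hsv[:,:,1]>150)&(hsv[:,:,2]>60)).astype(np.uint8)
n,l,st,ce=cv2.connectedComponentsWithStats(m)
for i in range(1,n):
    if st[i,4]>60: print('red',ce[i],st[i])
E
```

```text
6.5667 [ 0.516795   -0.32865708  0.18866227] [[-0.929, -0.37, -0.002], [-0.37, 0.929, 0.001], [0.001, 0.002, -1.0]] [ 0.07  0.37  0.54  1.6  -0.2   1.23  2.59]
red [215.36794171 153.45355191] [196 135  37  41 549]
red [287.90740741 204.6090535 ] [281 188  15  39 486]
```

View pics/w2.png

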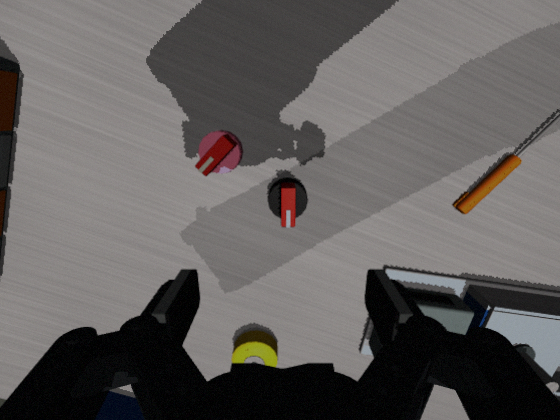

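The knob bar sits at (288,207), in line with the tool's x axis, with its white line toward world +x. The pink one is at (217,153) and stays alone. Joint 7 is at 2.59 of its 2.6 limit, so I make a half turn first.

Call:
send_rows([
  [[0, 0, 0.081, 0, 0, -0.02, 1], [0, 0, 0.081, 0, 0, -0.02, 1], [0, 0, 0.081, 0, 0, 0, 1], [0, 0, 0.081, 0, 0, 0, 1], [0, 0, 0.081, 0, 0, 0, 1], [0, 0, 0.081, 0, 0, 0, 1], [0, 0, 0.081, 0, 0, 0, 1], [0, 0, 0.081, 0, 0, 0, 1], [0, 0, 0.081, 0, 0, 0, 1], [0, 0, 0.081, 0, 0, 0, 1], [0, 0, 0.081, 0, 0, 0, 1], [0, 0, 0.081, 0, 0, 0, 1], [0, 0, 0.081, 0, 0, 0, 1], [0, 0, 0.081, 0, 0, 0, 1], [0, 0, 0.081, 0, 0, 0, 1], [0, 0, 0.081, 0, 0, 0, 1], [0, 0, 0.081, 0, 0, 0, 1], [0, 0, 0.081, 0, 0, 0, 1], [0, 0, 0.081, 0, 0, 0, 1], [0, 0, 0.081, 0, 0, 0, 1]],
])

```text
clock: 8.33
position: [0.5183, -0.3285, 0.1988]
ee_rot: [0.856, 0.517, 0.001, 0.001]
ft_force: [-0.5, 0.1, -0.4]
grip_width: 1.0
grasp_force: 0.0
```

Call:
send_rows([
  [[0, 0, 0.081, 0, 0, 0, 1], [0, 0, 0.081, 0, 0, 0, 1], [0, 0, 0.081, 0, 0, 0, 1], [0, 0, 0.081, 0, 0, 0, 1], [0, 0, 0.081, 0, 0, 0, 1], [0, 0, 0.069, 0, 0, 0, 1], [0, 0, 0, 0, 0, 0, 1], [0, 0, 0, 0, 0, 0, 1]],
])

```text
clock: 9.0
position: [0.5181, -0.3285, 0.1982]
ee_rot: [0.982, 0.191, 0.0, 0.0]
ft_force: [0.7, 0.5, -0.1]
grip_width: 1.0
grasp_force: 0.0
```

```bash
cat > k.py <<'E'
from h import *
o=get_obs();im=optics.camera('wrist')
M=pose(o)[:3,:3]
print(o['clock'],o['position'],M.round(3).tolist(),np.round(o['joint_pos'],2))
hsv=cv2.cvtColor(im,cv2.COLOR_RGB2HSV)
m=(((hsv[:,:,0]<8)|(hsv[:,:,0]>172))&(hsv[:,:,1]>150)&(hsv[:,:,2]>60)).astype(np.uint8)
n,l,st,ce=cv2.connectedComponentsWithStats(m)
for i in range(1,n):
    if st[i,4]>100:
        y,x=np.where(l==i);r=cv2.minAreaRect(np.c_[x,y].astype(np.float32))
        P=onz('wrist',cv2.boxPoints(r),.044,o);C=P.mean(0)
        v=max([P[1]-P[0],P[2]-P[1]],key=np.linalg.norm)
        print('red',ce[i],st[i],'C',C,'tool err',M.T@(C-o['position']),'len',np.linalg.norm(v),'ang',np.degrees(np.arctan2(v[1],v[0])))
# black skirt top rim / white line
w=(hsv[:,:,1]<90)&(hsv[:,:,2]>120)
np.save('w3.npy',im)
cv2.imwrite('pics/w3.png',cv2.resize(im[130:280,190:380],None,fx=4,fy=4,interpolation=cv2.INTER_CUBIC)[:,:,::-1])
E
python3 k.py
```

```text
9.0 [ 0.51810023 -0.32848528  0.19817188] [[0.927, 0.376, 0.001], [0.376, -0.927, -0.001], [0.001, 0.001, -1.0]] [-0.34  0.58  1.17  1.61 -0.55  1.32 -0.28]
red [275.50340136 200.29251701] [268 180  15  39 441] C [ 0.51898701 -0.32065839  0.044     ] tool err [ 0.00365625 -0.00705994  0.15416811] len 0.03929174251786263 ang -157.93683735561766
red [339.11263736 246.38186813] [323 230  36  31 364] C [ 0.49809253 -0.40306608  0.044     ] tool err [-0.0466709   0.06145855  0.15419549] len 0.03901785698300627 ang -23.643843515829047
```

View pics/w3.png

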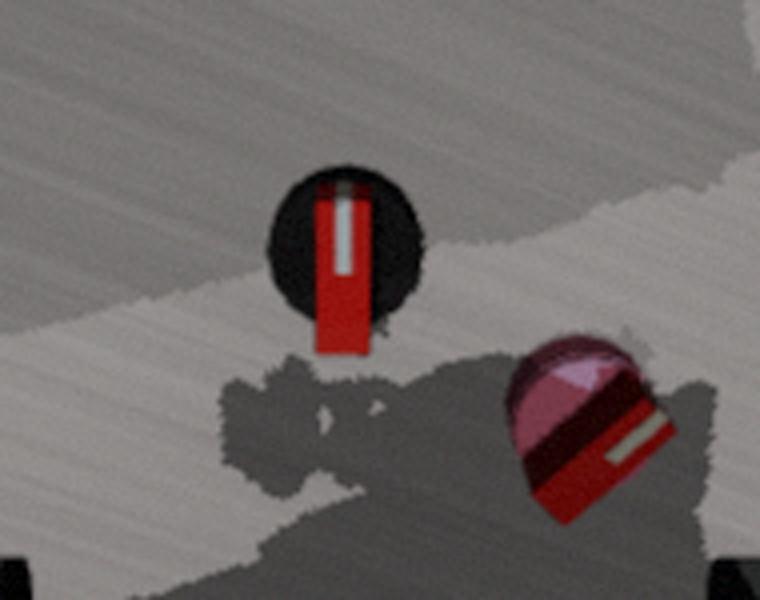

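The crop shows the black-skirted knob at full-image (275,200), with its white line toward tool +x. The bar measures 39 mm (given 40) at 22.1°, and the tool is aligned with it. Descending to grip.

Call:
send_rows([
  [[0, 0, 0, 0.018, -0.035, 0.15, 1], [0, 0, 0, 0, 0, 0.15, 1], [0, 0, 0, 0, 0, 0.15, 1], [0, 0, 0, 0, 0, 0.15, 1], [0, 0, 0, 0, 0, 0.12, 1], [0, 0, 0, 0, 0, 0.06, 1], [0, 0, 0, 0, 0, 0, 1], [0, 0, 0, 0, 0, 0, 0.4], [0, 0, 0, 0, 0, 0, 0.05], [0, 0, 0, 0, 0, 0, 0.05], [0, 0, 0, 0, 0, 0, 0.05], [0, 0, 0, 0, 0, 0, 0.05], [0, 0, 0, 0, 0, 0, 0.05], [0, 0, 0, 0, 0, 0, 0.05], [0, 0, 0, 0, 0, 0, 0.05]],
], squeeze=70)

```text
clock: 10.3
position: [0.5185, -0.3212, 0.0419]
ee_rot: [0.982, 0.19, 0.0, 0.0]
ft_force: [-0.2, 1.2, 7.0]
grip_width: 0.146
grasp_force: 69.4
```

Call:
send_rows([
  [[0, 0, 0, 0, 0, -0.08, 0.05], [0, 0, 0, 0, 0, -0.19, 0.05], [0, 0, 0, 0, 0, -0.19, 0.05], [0, 0, 0, 0, 0, -0.19, 0.05], [0, 0, 0, 0, 0, -0.19, 0.05], [0, 0, 0, 0.132, -0.13, 0, 0.05], [0, 0, 0, 0.132, -0.13, 0, 0.05], [0, 0, 0, 0.132, -0.13, 0, 0.05], [0, 0, 0, 0.132, -0.13, 0, 0.05], [0, 0, 0, 0.132, -0.13, 0, 0.05], [0, 0, 0, 0.132, -0.13, 0, 0.05], [0, 0, -0.04, 0, 0, 0, 0.05], [0, 0, -0.04, 0, 0, 0, 0.05], [0, 0, 0, 0, 0, 0, 0.05], [0, 0, 0, 0, 0, 0, 0.05], [0, 0, 0, 0, 0, 0, 0.05]],
])

```text
clock: 11.63
position: [0.6068, -0.1179, 0.2097]
ee_rot: [0.969, 0.247, 0.0, -0.0]
ft_force: [-0.5, -0.5, -0.1]
grip_width: 0.145
grasp_force: 68.6
```

```bash
python3 - <<'E'
from h import *
o=get_obs();im=optics.camera('wrist');np.save('w4.npy',im);np.save('w4o.npy',o,allow_pickle=True)
t=optics.camera('top');np.save('top4.npy',t)
print(o['clock'],o['position'],R.from_quat(o['ee_rot']).as_matrix().round(4).tolist(),np.round(o['joint_pos'],2),o['ft_force'],o['grip_width'])
cv2.imwrite('pics/w4.png',im[:,:,::-1])
E
```

```text
11.6333 [ 0.60677694 -0.1178942   0.20974615] [[0.8784, 0.4779, 0.0003], [0.4779, -0.8784, 0.0003], [0.0003, -0.0001, -1.0]] [-0.7   0.58  1.16  1.58 -0.54  1.35 -0.54] [-0.53926229 -0.47251879 -0.08686638] 0.145066132694945
```

View pics/w4.png

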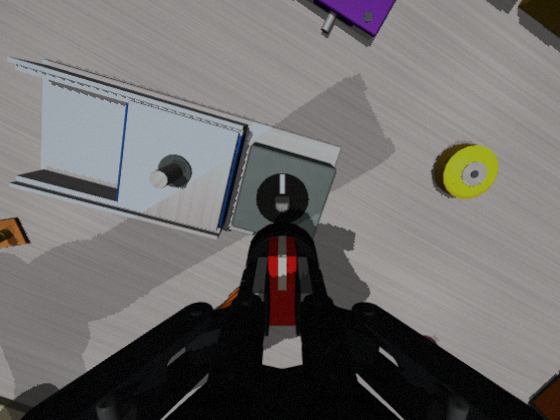

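The wrist view shows the knob in hand and the shaft tip at about (282,205). The disc line is vertical at column 282, so shaft +x is along tool x. The post is at (159,179) with the cover over the tray. Measuring both.

```bash
python3 - <<'E'
from h import *
im=np.load('w4.npy');o=np.load('w4o.npy',allow_pickle=True).item()
M=pose(o)[:3,:3];tl=lambda P:(M.T@(P-o['position'])).round(4)
post=onz('wrist',[(159,179)],.091,o)[0];print('post',post,tl(post))
g=cv2.cvtColor(im,cv2.COLOR_RGB2GRAY)
w=np.zeros_like(g);w[168:196,270:296]=1;w=w&(g>140)
y,x=np.where(w);P=onz('wrist',np.c_[x,y],.047,o)[:,:2];u=np.linalg.svd(P-P.mean(0))[2][0];print('line ang',np.degrees(np.arctan2(u[1],u[0])),'tool x ang',np.degrees(np.arctan2(M[1,0],M[0,0])),len(x),x.mean(),y.min(),y.max())
m=np.zeros_like(g);m[165:222,245:320]=1;m=m&(g<45)
yy,xx=np.where(m);r=[(xx[yy==k].min(),xx[yy==k].max()) for k in range(178,215,4)];print(r)
Pl=onz('wrist',[(125,155),(122,125),(229,180)],.049,o)
for p in [(120,160),(232,180),(237,180),(246,140)]:
    q=onz('wrist',[p],.049,o)[0]-post; th=np.radians(12.5);print(p,'washer xy rel post',(q[0]*np.cos(th)+q[1]*np.sin(th)).round(4),(-q[0]*np.sin(th)+q[1]*np.cos(th)).round(4))
a=cv2.resize(im[150:235,235:330],None,fx=6,fy=6,interpolation=cv2.INTER_CUBIC)
t=np.load('top4.npy');np.save('t4c.npy',t)
cv2.imwrite('pics/c4.png',a[:,:,::-1])
E
```

```text
post [ 0.58482351 -0.01095978  0.091     ] [ 0.0318 -0.1044  0.1188]
line ang -151.5099201856342 tool x ang 28.545487208749847 67 281.6119402985075 175 192
[(np.int64(267), np.int64(297)), (np.int64(263), np.int64(301)), (np.int64(260), np.int64(304)), (np.int64(257), np.int64(306)), (np.int64(257), np.int64(307)), (np.int64(257), np.int64(307)), (np.int64(257), np.int64(307)), (np.int64(258), np.int64(306)), (np.int64(259), np.int64(304)), (np.int64(262), np.int64(307))]
(120, 160) washer xy rel post -0.0052 0.0541
(232, 180) washer xy rel post 0.0056 -0.0552
(237, 180) washer xy rel post 0.007 -0.06
(246, 140) washer xy rel post 0.0472 -0.0594
```

View pics/c4.png

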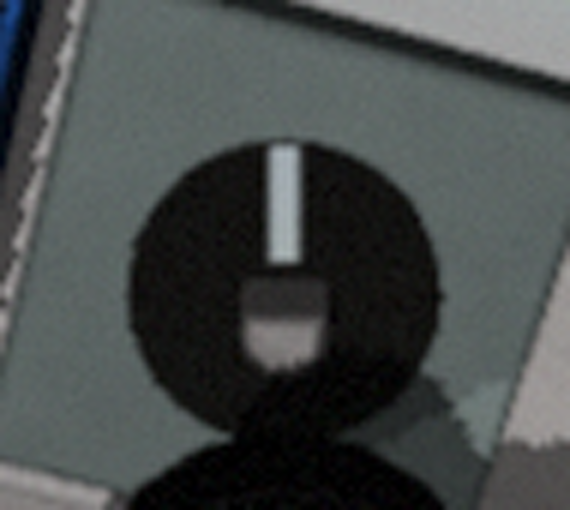

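```bash
python3 - <<'E'
from h import *
o=np.load('w4o.npy',allow_pickle=True).item();M=pose(o)[:3,:3]
for n,p,z in [('disc far edge',(282,173.4),.0465),('disc L',(256.3,199),.0465),('disc R',(307.7,199),.0465),('flat edge',(282.4,202.5),.071),('flat top -?',(282.4,202.5),.0685),('round edge',(282,211.7),.071),('round edge lo',(282,211.7),.0685),('L',(275.2,206),.069),('R',(289.5,206),.069),('flat foot',(282,196.2),.0465)]:
    P=onz('wrist',[p],z,o)[0];print(n,(M.T@(P-o['position'])).round(4))
E
```

```text
disc far edge [2.810e-02 1.000e-04 1.633e-01]
disc L [ 0.0015 -0.0264  0.1632]
disc R [0.0015 0.0265 0.1632]
flat edge [0.005  0.0004 0.1387]
flat top -? [0.0043 0.0004 0.1412]
round edge [-0.0041  0.      0.1387]
round edge lo [-0.0049  0.      0.1412]
L [ 0.001  -0.0065  0.1407]
R [0.001  0.0072 0.1407]
flat foot [0.0045 0.     0.1632]
```

The shaft axis is at tool (+1.1, +0.2) mm and the knob at about (+0.5, 0) in hand. The angle matches within 0.1°. Correcting 0.6 mm and descending.

Call:
send_rows([
  [[0, 0, 0, 0.003, 0.001, 0.08, 0.05], [0, 0, 0, 0, 0, 0.1, 0.05], [0, 0, 0, 0, 0, 0.1, 0.05], [0, 0, 0, 0, 0, 0.1, 0.05], [0, 0, 0, 0, 0, 0.06, 0.05], [0, 0, 0, 0, 0, 0.02, 0.05], [0, 0, 0, 0, 0, 0.015, 0.05], [0, 0, 0, 0, 0, 0.015, 0.05], [0, 0, 0, 0, 0, 0, 0.05], [0, 0, 0, 0, 0, 0, 0.05]],
], squeeze=90)

```text
clock: 12.57
position: [0.6081, -0.1173, 0.112]
ee_rot: [0.969, 0.248, 0.0, 0.0]
ft_force: [-0.4, -0.0, -0.7]
grip_width: 0.142
grasp_force: 92.5
```

Call:
send_rows([
  [[0, 0, 0, 0, 0, 0.015, 0.05], [0, 0, 0, 0, 0, 0.015, 0.05], [0, 0, 0, 0, 0, 0, 0.05], [0, 0, 0, 0, 0, 0, 0.05]],
])

```text
clock: 12.9
position: [0.6076, -0.1171, 0.1051]
ee_rot: [0.969, 0.248, -0.0, -0.0]
ft_force: [0.5, -0.7, -0.6]
grip_width: 0.137
grasp_force: 92.5
```

It has entered about 8 mm with no force. Continuing.

Call:
send_rows([
  [[0, 0, 0, 0, 0, 0.015, 0.05], [0, 0, 0, 0, 0, 0.015, 0.05], [0, 0, 0, 0, 0, 0.01, 0.05], [0, 0, 0, 0, 0, 0, 0.05], [0, 0, 0, 0, 0, 0, 0.05]],
])

```text
clock: 13.32
position: [0.6076, -0.1171, 0.0972]
ee_rot: [0.969, 0.248, -0.0, -0.0]
ft_force: [0.5, 0.8, -0.7]
grip_width: 0.142
grasp_force: 92.8
```

Call:
send_rows([
  [[0, 0, 0, 0, 0, 0.01, 0.05], [0, 0, 0, 0, 0, 0.01, 0.05], [0, 0, 0, 0, 0, 0.01, 0.05], [0, 0, 0, 0, 0, 0, 0.05], [0, 0, 0, 0, 0, 0, 0.05]],
])

```text
clock: 13.73
position: [0.6079, -0.1173, 0.0919]
ee_rot: [0.969, 0.248, 0.0, -0.0]
ft_force: [-3.3, 1.1, 8.5]
grip_width: 0.141
grasp_force: 94.0
```

Call:
send_rows([
  [[0, 0, 0, 0, 0, 0.01, 0.05], [0, 0, 0, 0, 0, 0.01, 0.05], [0, 0, 0, 0, 0, 0.01, 0.05], [0, 0, 0, 0, 0, 0, 0.05], [0, 0, 0, 0, 0, 0, 0.05]],
])

```text
clock: 14.15
position: [0.6086, -0.1177, 0.0898]
ee_rot: [0.969, 0.248, 0.002, -0.001]
ft_force: [-17.6, 7.7, 46.8]
grip_width: 0.136
grasp_force: 100.0
```

It's at the stop, since the force rose steeply. Easing to about 25 N, well above the 12 N needed.

Call:
send_rows([
  [[0, 0, 0, 0, 0, -0.009, 0.05], [0, 0, 0, 0, 0, 0, 0.05], [0, 0, 0, 0, 0, 0, 0.05], [0, 0, 0, 0, 0, 0, 0.05]],
])

```text
clock: 14.48
position: [0.6083, -0.1175, 0.0902]
ee_rot: [0.969, 0.248, 0.001, -0.001]
ft_force: [-11.3, 4.0, 32.9]
grip_width: 0.14
grasp_force: 97.4
```

```bash
python3 - <<'E'
from h import *
o=get_obs();print(o['ft_force'],o['position'])
s=optics.camera('scene');t=optics.camera('top');w=optics.camera('wrist')
a=cv2.resize(s[170:260,190:350],None,fx=5,fy=5,interpolation=cv2.INTER_CUBIC)[:450]
b=cv2.resize(w,None,fx=.5,fy=.5)[:150]; 
c=cv2.resize(t[175:275,190:370],(270,150),interpolation=cv2.INTER_CUBIC)
cv2.imwrite('pics/f.png',np.vstack([a,np.hstack([b,c,np.zeros((150,250,3),np.uint8)])])[:,:,::-1])
E
```

```text
[-11.2788628    4.04638982  32.90832986] [ 0.60832131 -0.11752821  0.09020109]
```

View pics/f.png

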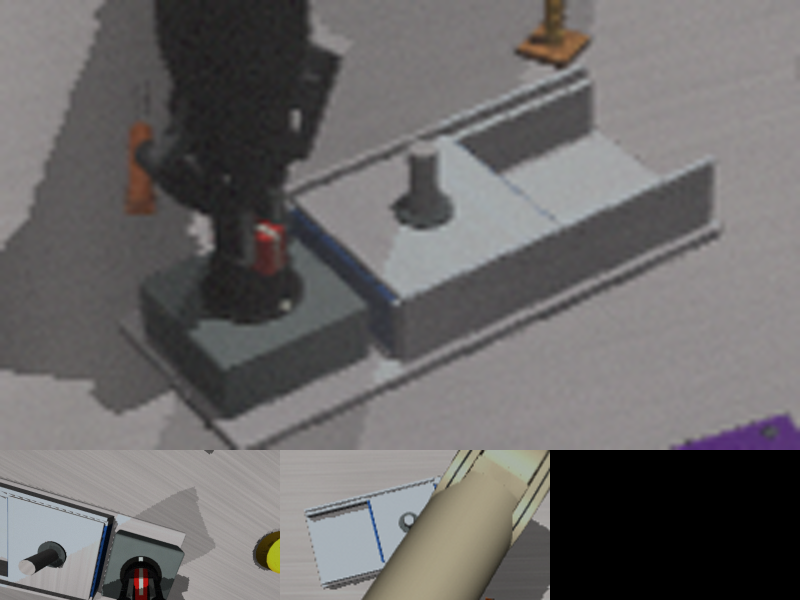

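The picture shows the knob low on the deck, still gripped, with the cover shut and the post at (425,180) in the crop. The neighbouring things in view look undisturbed. Handing in.

```bash
python3 -c "
from workcell import job
print(job.hand_in())"
```

```text
the job is handed in; nothing more can be done
None
```

The job is handed in at 14.5 s on the clock: the cover is shut at its end stop, and the knob is home on the D-shaft, still gripped and pressed to the stop at about 33 N (it briefly reached 47 N before I eased off).

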